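# Fresh battery for the training defibrillator

## Task

Put the fresh battery pack (green grip) into the training defibrillator: press its yellow hatch down to free the push-push latch so that it springs open, seat the pack fully home in the bay, then swing the hatch shut and press it down until the latch catches and it stays shut by itself. Press the hatch gently, never with more than 20 N, and leave the spent pack (red grip) and the other things on the table where they stand.

Things in the scene. Friction and masses are not known exactly. Their poses are not given: they have to be found in the camera images.
- hatch (a joint): Angle (rad) of the yellow hatch, a plate 110 x 128 x 6 mm on top of the unit over the battery bay. Latched shut it reads 0 to 0.04 (varies from run to run), fully open 1.9. A damped spring always drives it open (about 2 N at its free edge when shut, less when open), so only the latch keeps it shut. Freed, it swings up to 1.9 by itself once the finger gives way.
- press_mark (a point): Black mark 45 x 20 mm on the hatch's outer face near its free edge: where to press. The point is its centre on the outer surface and moves with the hatch, 104 mm from the hinge line (free edge: 129 mm). Axes of the hatch: z outward normal of the outer face (up when shut), x along the hinge line, y towards the hinge line.
- tongue (a point): Lower end of the latch tongue, a black plate 28 mm wide and 31 mm deep under the hatch's free edge, 122 mm from the hinge; moves with the hatch. Push-push latch: pressing the shut hatch 3 to 6 mm at the mark below its latched height and letting go frees it; closing it, pressing to the same depth and letting go catches it. How deep differs from run to run and is not shown, so feel for it.
- buffers (a point): Between the two rubber buffers in the case under the hatch's free edge. They stiffen the last 1 to 2 mm before the latch switches: it switches at about 8 N on the mark, 10 to 11 N makes it sure, and less than 1 mm further down the hatch meets a hard stop, where the force shoots up.
- hinge_mid (a point): Middle of the hatch's hinge line, fixed to the unit, 77 mm above the table. Axes of the unit: x along the hinge line, y away from the shut hatch, which lies on the -y side. As it opens its outer face turns to +y; at 1.9 rad it leans 19 degrees past upright, towards +y. The unit's 80 mm high top goes on 18 mm beyond the hinge.
- bay (a point): Centre of the battery well's floor, 12 mm above the table, axes of the unit. The well takes the pack upright, long side along x, either way round: 64 (x) x 42 mm (y), straight walls 21 mm high, then a 5 mm white 45-degree lead-in. Above it a recess 113 (x) x 98 mm (y) for the fingers, whose rim is 68 mm above the well floor. The shut hatch's underside is 62 mm above the well floor.
- unit: The training defibrillator: blue-grey case 230 (x) x 160 (y) x 80 mm high, red corner bumpers, fixed to the table. The hatch covers the -x half; on the other half a light-blue panel with a screen and two buttons, without function. Origin at the centre of its underside, z up; bay centre at x -50, y 2 mm.
- fresh_pack: Battery pack to load, loose, upright, about 0.16 kg: grey block 60 (x) x 38 (y) x 28 mm high with a green band, and on its top a green grip tab 12 (x) x 34 (y) x 24 mm high (top 52 mm above the underside). Origin at the centre of its underside, z up. Grip the tab across its 12 mm, fingers closing along x.
- spent_pack: Spent pack of the same shape with a red tab and band, standing near the fresh one: leave it where it is.
- water_bottle: Clear water bottle with red cap, 64 mm across, 200 mm high, at the right; origin at the centre of its underside. Leave alone.
- paper_cup: Brown paper cup, 76 mm across, 95 mm high, at the left; origin at the centre of its underside. Leave alone.
- phone: Black phone 150 x 74 x 9 mm lying at the left; origin at the centre of its underside. Leave alone.
- gel_bottle: Hand gel bottle, 56 mm across, 150 mm high, at the right; origin at the centre of its underside. Leave alone.
There are look-alikes about, which are no part of the job. What is shaped like the fresh_pack but pink is not meant.

How it is judged:
By the outcome, as a careful person would: the job done as asked, in the order asked, and still so for the second after the job is handed in, with the robot touching nothing.
It also fails if it takes over 72 s, if anything falls off the work surface, if the arm or the gripper's body presses on something with over 40 N, if the wrist force passes 120 N, or if a joint passes its speed limit or range.

## Robot

A 6-joint arm with a two-finger parallel gripper is mounted at the origin on the work surface. World frame = base frame: x ahead of the robot, y to its left, z up, the work surface at z = 0. Lengths are in m, angles in rad, forces in N, time in s.
With the tool pointing down it reaches from about 0.425 to 0.925 m from the base axis. Payload 12.5 kg.
Tool frame: the origin (TCP) lies midway between the tips of the shut fingers; the grasp point (between the pads) lies 19 mm behind it; z points along the fingers, y is the line along which they close (so a half turn about z gives the same grasp; the last joint's range is limited). The gripper opens to 85 mm and grips with 20 to 120 N. Pads are 22 mm wide; open, the fingers measure 114 mm over their backs; the gripper's body (76 mm by 85 mm) begins 54 mm behind the grasp point. The pads swing forward as they close: fully open they stand 13 mm farther back than shut.
Start: joints at [1.231, 0.491, 1.559, -0, 1.092, -0.106], TCP at [0.145, 0.608, 0.231] pointing down, gripper open.
Joint ranges: [-3.1, 3.1], [-0.84, 2.19], [0.05, 2.79], [-1.13, 4.28], [0.06, 2.93], [-2.69, 2.69]. Speed limits (rad/s): [2.22, 2.22, 2.79, 3.14, 3.14, 3.14].

## Interface

Orientations are given as a rotation vector (axis times angle).
In Python, from station import robot, vision gives the robot as it stands.
- The arm moves only by the tool drive_tool, never from a script. Its argument "deltas" is one flat list of numbers, 7 for each row, row after row: the shift along the world's x, y, z each as a share of 0.03 m, from -1 to 1, then the turn, a rotation vector about the world's x, y, z each as a share of 5 degrees, from -1 to 1, then the opening, from 0 (shut) to 1 (fully open). In form: [dx, dy, dz, rx, ry, rz, jaw, dx, dy, dz, rx, ry, rz, jaw, ...]. A call has 1 to 12 rows; each row shifts and turns the commanded pose from where the row before left it; what a row does not reach is not made up. A row lasts 1/10 s, in which the tool goes at most 50 mm and 8.59 degrees, less where a joint would pass 70% of its speed; a pose out of reach is approached as far as the arm can. A call with a number of a shift or a turn outside -1 to 1 is refused whole. A call with a gripper value outside its range is refused whole. The fingers move at their own pace and stop on an object; "squeeze" is the grip in N (left out, the last holds). Time passes only in rows, so rows that do not move let the fingers close. It gives the time, the measured TCP pose, the force, the opening and the grip force at its end, in the units of the state.
- robot.sense(): the state, without advancing time (a new reading comes with each control period).
- vision.get_image(name): name is "scene" or "top" or "wrist"; returns a dict with "img" (384x512x3 uint8, red, green, blue), "intrinsics" (3x3 intrinsics, pixels), "k1" (the pictures are not rectified: a ray, as slopes to the right and down, at radius r is drawn at 1 + k1 r^2 times it, then the intrinsics apply), "eye" and "attitude" of the camera in the world; the wrist camera has in their place "mount" (4x4, takes a point from camera to tool coordinates, whose origin is the TCP and whose axes are the flange's). Camera axes: x right, y down, z forward; pixel columns grow to the right and rows downward; lengths in m; the calibration is good to about 2 mm. A picture is of the moment at which its call begins: read the wrist's pose just before it. There is no depth.
- robot.job_done(): hands the job in; it is judged then, once.
The state is a dict: "time": time; "joint_pos": joint angles; "joint_vel": joint speeds; "tau": joint torques, N m; "tcp_pos": TCP position; "eef_rot": TCP orientation; "contact_force": force on the tool from outside, world axes, zero at the start; "wrist_torque": the same for the moment, N m; "grip_width": opening from 0.0 (shut) to 1.0 (fully open); "finger_force": force on a finger pad.
Only numpy, scipy, OpenCV 4.12 (cv2) and the standard library are available. Lean on these libraries where they do the work, as an engineer would, in place of code of your own. Each camera call takes 0.05 s, during which the arm holds its last target. There are 200 camera calls.

## Working session

There is one attempt and no reset: what is moved stays moved. The work goes in short steps, Python scripts to look and compute and a tool call to move; the robot and the scene stay as the last step left them, time stands still between calls to the robot, and variables do not carry over. Pictures are saved under pics/ and viewed, at most 10 in all, crops included, and the job is handed in when it is done.

Besides the shell and the picture viewer there is one more tool, called after ">>>" in YAML: its name, and indented under it one key for each argument. drive_tool: Moves the arm, as the interface text tells. Shift numbers are shares of 0.03 m and turn numbers shares of 5 degrees, none past 1 either way. Its arguments: {"type":"object","properties":{"deltas":{"type":"array"},"squeeze":{"type":"number"}},"required":["deltas"]}

```bash
mkdir -p pics; cat > h.py <<'E'
import numpy as np, cv2
from scipy.spatial.transform import Rotation as R
from station import robot, vision
def att(a):
    a=np.array(a,float)
    return a if a.shape==(3,3) else R.from_rotvec(a).as_matrix()
def grab(n):
    s=robot.sense(); d=vision.get_image(n); d['img']=np.array(d['img'])
    if 'mount' in d:
        M=np.array(d['mount']); Rt=R.from_rotvec(s['eef_rot']).as_matrix()
        d['R']=Rt@M[:3,:3]; d['o']=np.array(s['tcp_pos'])+Rt@M[:3,3]
    else: d['R']=att(d['attitude']); d['o']=np.array(d['eye'])
    return d
def dist(d): return np.array([d['k1'],0,0,0,0],float)
def ray(d,uv):
    K=np.array(d['intrinsics'],float)
    p=cv2.undistortPointsIter(np.array(uv,float).reshape(-1,1,2),K,dist(d),None,None,(3,100,1e-10)).reshape(-1,2)
    return np.c_[p,np.ones(len(p))]@d['R'].T
def onz(d,uv,z):
    r=ray(d,uv); return d['o']+r*((z-d['o'][2])/r[:,2])[:,None]
def proj(d,P):
    rv=cv2.Rodrigues(d['R'].T)[0]; t=-d['R'].T@d['o']
    return cv2.projectPoints(np.array(P,float).reshape(-1,1,3),rv,t,np.array(d['intrinsics'],float),dist(d))[0].reshape(-1,2)
def save(img,f): cv2.imwrite('pics/'+f,cv2.cvtColor(img,cv2.COLOR_RGB2BGR))
def blobs(img,lo,hi,amin=30):
    hsv=cv2.cvtColor(img,cv2.COLOR_RGB2HSV); m=cv2.inRange(hsv,np.array(lo),np.array(hi))
    c,_=cv2.findContours(m,cv2.RETR_EXTERNAL,cv2.CHAIN_APPROX_NONE)
    return sorted([x for x in c if cv2.contourArea(x)>amin],key=cv2.contourArea,reverse=True)
E
python3 - <<'E'
from h import *
import pickle
for n in ('scene','top'):
    d=grab(n); save(d['img'],n+'0.png'); pickle.dump(d,open(n+'0.pkl','wb')); print(n,d['o'],d['R'].round(3).tolist(),d['intrinsics'],d['k1'])
s=robot.sense(); print(s)
E
```

```text
scene [ 1.33967527 -0.88852502  1.22835345] [[0.719, 0.481, -0.501], [0.695, -0.487, 0.53], [0.011, -0.729, -0.684]] [[481.96464312   0.         258.43045323]
 [  0.         481.96464312 190.38032377]
 [  0.           0.           1.        ]] -0.18633890680771534
top [0.29296936 0.01874738 1.08771254] [[-0.078, -0.977, 0.2], [-0.997, 0.075, -0.019], [0.003, -0.2, -0.98]] [[375.68874233   0.         251.75344442]
 [  0.         375.68874233 191.24939654]
 [  0.           0.           1.        ]] -0.0298068743272927
{'time': 0.1, 'joint_pos': array([ 1.23138217e+00,  4.91494225e-01,  1.55938654e+00, -8.44837675e-06,
        1.09171818e+00, -1.05584986e-01]), 'joint_vel': array([ 0.0003855 , -0.00118526, -0.00185695,  0.00064218,  0.00190662,
       -0.00021403]), 'tau': array([ 2.72424448e-03, -6.19440937e+01, -2.62024319e+01, -8.81432152e-05,
        2.93560093e-03, -5.06123604e-05]), 'tcp_pos': array([0.14471801, 0.60780656, 0.23079   ]), 'eef_rot': array([-3.66430636e-01, -3.11993291e+00,  1.54421189e-03]), 'contact_force': array([0.13466079, 0.31555844, 0.2009516 ]), 'wrist_torque': array([ 0.0586603 ,  0.000773  , -0.07103056]), 'finger_force': 0.0, 'grip_width': 0.9959576425616274}
```

View pics/top0.png

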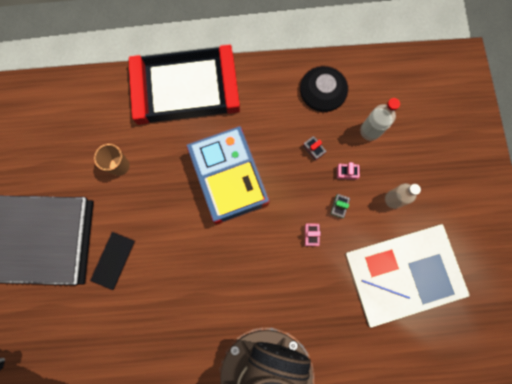

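View pics/scene0.png

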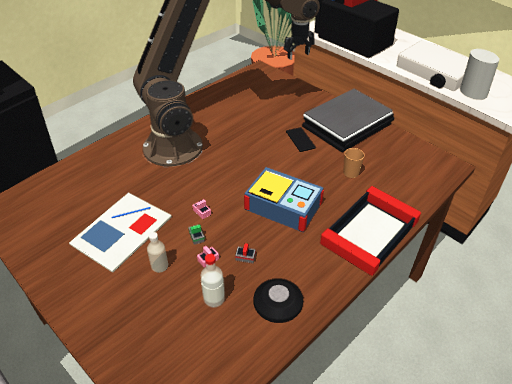

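```bash
python3 - <<'E'
from h import *
import pickle
for n in ('top','scene'):
    d=pickle.load(open(n+'0.pkl','rb')); im=d['img']
    y=blobs(im,(22,120,110),(35,255,255))[0]
    q=cv2.approxPolyDP(y,6,True).reshape(-1,2); r=cv2.boxPoints(cv2.minAreaRect(onz(d,y.reshape(-1,2),0.08)[:,:2].astype(np.float32)))
    print(n,'hatch',r.round(4).tolist(),r.mean(0),[np.linalg.norm(r[i]-r[i-1]).round(4) for i in (0,1)],np.degrees(np.arctan2(*(r[1]-r[0])[::-1])))
    m=np.zeros(im.shape[:2],np.uint8); cv2.fillPoly(m,[y],1)
    mm=(m>0)&(im.max(2)<70); mm=cv2.morphologyEx(mm.astype(np.uint8),cv2.MORPH_OPEN,np.ones((2,2)))
    v,u=np.nonzero(mm); print('mark',u.mean(),v.mean(),len(u),onz(d,[[u.mean(),v.mean()]],0.08))
    for g in blobs(im,(50,100,50),(85,255,255),8)[:4]:
        p=onz(d,g.reshape(-1,2),0.05); print('green',g.reshape(-1,2).mean(0),cv2.contourArea(g),p.mean(0),cv2.minAreaRect(p[:,:2].astype(np.float32)))
d=pickle.load(open('top0.pkl','rb'))
a=cv2.resize(d['img'][125:250,180:370],None,fx=4,fy=4,interpolation=cv2.INTER_CUBIC); save(a,'crop.png')
E
```

```text
top hatch [[0.4404999911785126, 0.09000000357627869], [0.475600004196167, -0.03180000185966492], [0.5825999975204468, -0.0010000000474974513], [0.5475000143051147, 0.12080000340938568]] [0.51155293 0.04449041] [np.float32(0.1113), np.float32(0.1268)] -73.931145
mark 248.32142857142858 184.46428571428572 28 [[0.51787039 0.00717362 0.08      ]]
green [341.79310345 204.10344828] 62.5 [ 0.44811357 -0.25046351  0.05      ] ((0.4479511082172394, -0.2508966624736786), (0.035179320722818375, 0.01915678009390831), 66.64540100097656)
green [234.57142857 154.        ] 17.0 [0.6171943  0.03947371 0.05      ] ((0.6172116994857788, 0.03966766223311424), (0.014412828721106052, 0.012001831084489822), 85.58912658691406)
scene hatch [[0.44339999556541443, 0.09430000185966492], [0.4763999879360199, -0.02800000086426735], [0.5839999914169312, 0.0010000000474974513], [0.5509999990463257, 0.12330000102519989]] [0.5136994  0.04764486] [np.float32(0.1115), np.float32(0.1267)] -74.891525
mark 266.80645161290323 192.1290322580645 31 [[0.52600043 0.01480082 0.08      ]]
green [259.38888889  14.58333333] 198.0 [-0.61308242  1.16109119  0.05      ] ((-0.6078929305076599, 1.1501307487487793), (0.059306010603904724, 0.49846163392066956), 45.984214782714844)
green [195.65517241 228.82758621] 60.5 [ 0.45863333 -0.25501075  0.05      ] ((0.45875462889671326, -0.25588735938072205), (0.02985590323805809, 0.03548746928572655), 48.91919708251953)
green [284.95238095  15.06349206] 52.5 [-0.49531999  1.26422514  0.05      ] ((-0.48837658762931824, 1.2551414966583252), (0.0711977556347847, 0.24795259535312653), 45.75748825073242)
green [289.69230769 199.76923077] 15.5 [0.5885734  0.06647809 0.05      ] ((0.5882287621498108, 0.06680919975042343), (0.01778123341500759, 0.020041657611727715), 77.50727844238281)
```

View pics/crop.png

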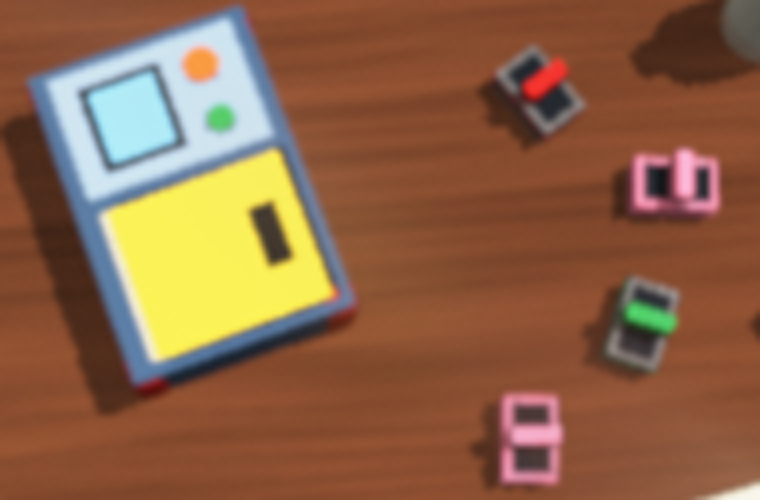

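>>> drive_tool:
  deltas: [0.62,-1,0,0,0,-1,0,0.62,-1,0,0,0,-1,0,0.62,-1,0,0,0,-1,0,0.62,-1,0,0,0,-1,0,0.62,-1,0,0,0,-1,0,0.62,-1,0,0,0,-1,0,0.62,-1,0,0,0,-1,0,0.62,-1,0,0,0,-1,0,0.62,-1,0,0,0,-1,0,0.62,-1,0,0,0,-1,0,0.62,-1,0,0,0,-1,0,0.62,-1,0,0,0,-1,0]

```text
time: 1.3
tcp_pos: [0.3684, 0.2467, 0.2313]
eef_rot: [-1.882, -2.516, 0.0]
contact_force: [0.2, -0.8, -0.1]
grip_width: 0.0
finger_force: 0.0
```

>>> drive_tool:
  deltas: [0.62,-1,0,0,0,0,0,0.62,-1,0,0,0,0,0,0.62,-1,0,0,0,0,0,0.62,-1,0,0,0,0,0,0.62,-1,0,0,0,0,0,0.62,-1,0,0,0,0,0,0.62,-1,0,0,0,0,0,0.62,-1,0,0,0,0,0,0,0,0,0,0,0,0,0,0,0,0,0,0,0]

```text
time: 2.3
tcp_pos: [0.5166, 0.0076, 0.2308]
eef_rot: [-1.879, -2.517, 0.001]
contact_force: [-1.1, 0.9, -0.2]
grip_width: -0.004
finger_force: 0.0
```

```bash
python3 - <<'E'
from h import *
import pickle
d=grab('wrist'); pickle.dump(d,open('w1.pkl','wb')); save(d['img'],'w1.png'); s=robot.sense(); print(s['time'],s['tcp_pos'],s['eef_rot'],s['contact_force'],s['grip_width'],d['o'],d['k1'])
im=d['img']
y=blobs(im,(22,120,110),(35,255,255))[0]
p=onz(d,y.reshape(-1,2),0.08)
r=cv2.boxPoints(cv2.minAreaRect(p[:,:2].astype(np.float32))); print(r.round(4).tolist(),r.mean(0),[np.linalg.norm(r[i]-r[i-1]).round(4) for i in (0,1)],np.degrees(np.arctan2(*(r[1]-r[0])[::-1])))
E
```

```text
2.35 [0.51626767 0.00825243 0.23098578] [-1.87730647e+00 -2.51784190e+00  5.82538327e-04] [ 0.05293321  0.55441713 -0.55892878] -0.0007700510868751417 [0.49322465 0.08862289 0.3736277 ] -0.04756465614690529
[[0.4399000108242035, 0.0925000011920929], [0.474700003862381, -0.03139999881386757], [0.5828999876976013, -0.0010000000474974513], [0.5480999946594238, 0.12290000170469284]] [0.5113906  0.04574636] [np.float32(0.1123), np.float32(0.1286)] -74.30515
```

View pics/w1.png

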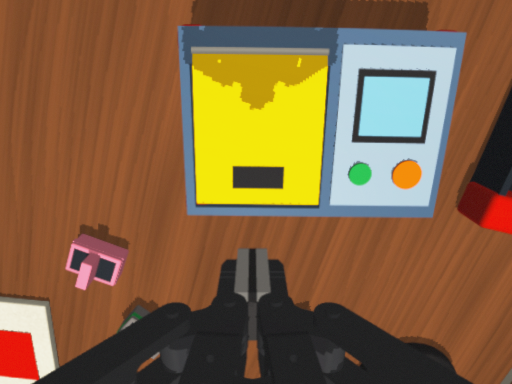

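>>> drive_tool:
  deltas: [0.18,0.02,-0.9,0,0,0,0,0,0,-0.9,0,0,0,0,0,0,-0.9,0,0,0,0,0,0,-0.9,0,0,0,0,0,0,-0.9,0,0,0,0,0,0,-0.1,0,0,0,0,0,0,-0.1,0,0,0,0,0,0,0,0,0,0,0,0,0,0,0,0,0,0]

```text
time: 3.25
tcp_pos: [0.5226, 0.0088, 0.0915]
eef_rot: [1.876, 2.518, 0.002]
contact_force: [-0.5, -0.0, 0.1]
grip_width: 0.002
finger_force: 0.0
```

>>> drive_tool:
  deltas: [0,0,-0.1,0,0,0,0,0,0,-0.05,0,0,0,0,0,0,0,0,0,0,0,0,0,0,0,0,0,0]

```text
time: 3.65
tcp_pos: [0.5222, 0.0086, 0.0859]
eef_rot: [1.877, 2.519, 0.0]
contact_force: [-0.4, -0.1, -0.0]
grip_width: 0.001
finger_force: 0.0
```

>>> drive_tool:
  deltas: [0,0,-0.05,0,0,0,0,0,0,-0.03,0,0,0,0,0,0,0,0,0,0,0,0,0,0,0,0,0,0]

```text
time: 4.05
tcp_pos: [0.5223, 0.0085, 0.0835]
eef_rot: [1.877, 2.519, 0.0]
contact_force: [0.3, -0.4, 2.3]
grip_width: -0.002
finger_force: 0.9
```

>>> drive_tool:
  deltas: [0,0,-0.05,0,0,0,0,0,0,0,0,0,0,0,0,0,0,0,0,0,0]

```text
time: 4.35
tcp_pos: [0.5223, 0.0086, 0.0819]
eef_rot: [1.877, 2.519, 0.0]
contact_force: [0.5, -2.0, 2.5]
grip_width: 0.003
finger_force: 1.0
```

>>> drive_tool:
  deltas: [0,0,-0.033,0,0,0,0,0,0,0,0,0,0,0,0,0,0,0,0,0,0]

```text
time: 4.65
tcp_pos: [0.5222, 0.0086, 0.0809]
eef_rot: [1.877, 2.519, 0.0]
contact_force: [1.2, -1.6, 2.6]
grip_width: 0.001
finger_force: 1.0
```

>>> drive_tool:
  deltas: [0,0,-0.02,0,0,0,0,0,0,0,0,0,0,0,0,0,0,0,0,0,0]

```text
time: 4.95
tcp_pos: [0.5222, 0.0087, 0.0803]
eef_rot: [1.877, 2.519, 0.0]
contact_force: [1.4, -1.7, 2.6]
grip_width: 0.002
finger_force: 1.0
```

>>> drive_tool:
  deltas: [0,0,-0.02,0,0,0,0,0,0,0,0,0,0,0,0,0,0,0,0,0,0]

```text
time: 5.25
tcp_pos: [0.5222, 0.0086, 0.0798]
eef_rot: [1.877, 2.519, 0.0]
contact_force: [1.4, -0.7, 2.5]
grip_width: 0.003
finger_force: 1.7
```

>>> drive_tool:
  deltas: [0,0,-0.013,0,0,0,0,0,0,0,0,0,0,0,0,0,0,0,0,0,0]

```text
time: 5.55
tcp_pos: [0.5222, 0.0086, 0.0794]
eef_rot: [1.877, 2.519, 0.0]
contact_force: [1.2, -2.0, 4.1]
grip_width: 0.003
finger_force: 2.3
```

Buffers are starting to bear.

>>> drive_tool:
  deltas: [0,0,-0.013,0,0,0,0,0,0,0,0,0,0,0,0,0,0,0,0,0,0]

```text
time: 5.85
tcp_pos: [0.5223, 0.0086, 0.0791]
eef_rot: [1.877, 2.519, 0.0]
contact_force: [0.7, -1.5, 7.0]
grip_width: -0.001
finger_force: 3.0
```

>>> drive_tool:
  deltas: [0,0,-0.01,0,0,0,0,0,0,0,0,0,0,0,0,0,0,0,0,0,0]

```text
time: 6.15
tcp_pos: [0.5222, 0.0086, 0.0788]
eef_rot: [1.877, 2.519, 0.0]
contact_force: [0.4, -2.2, 6.2]
grip_width: -0.002
finger_force: 3.5
```

>>> drive_tool:
  deltas: [0,0,-0.012,0,0,0,0,0,0,0,0,0,0,0,0,0,0,0,0,0,0]

```text
time: 6.45
tcp_pos: [0.5223, 0.0086, 0.0786]
eef_rot: [1.877, 2.519, 0.0]
contact_force: [-1.1, -1.8, 7.3]
grip_width: -0.004
finger_force: 4.0
```

>>> drive_tool:
  deltas: [0,0,-0.01,0,0,0,0,0,0,0,0,0,0,0,0,0,0,0,0,0,0]

```text
time: 6.75
tcp_pos: [0.5223, 0.0086, 0.0783]
eef_rot: [1.877, 2.519, 0.0]
contact_force: [-0.9, -1.5, 8.5]
grip_width: 0.001
finger_force: 4.4
```

>>> drive_tool:
  deltas: [0,0,-0.01,0,0,0,0,0,0,0,0,0,0,0,0,0,0,0,0,0,0]

```text
time: 7.05
tcp_pos: [0.5223, 0.0086, 0.0781]
eef_rot: [1.877, 2.519, 0.0]
contact_force: [0.5, -1.3, 9.3]
grip_width: 0.001
finger_force: 4.8
```

>>> drive_tool:
  deltas: [0,0,-0.008,0,0,0,0,0,0,0,0,0,0,0,0,0,0,0,0,0,0]

```text
time: 7.35
tcp_pos: [0.5223, 0.0086, 0.0779]
eef_rot: [1.877, 2.518, 0.001]
contact_force: [0.8, -2.5, 10.5]
grip_width: -0.0
finger_force: 5.2
```

>>> drive_tool:
  deltas: [0,0,0.2,0,0,0,0,0,0,0.4,0,0,0,0,0,-0.8,0.7,0,0,0,0,0,-1,0.7,0,0,-0.8,0,-0.4,-1,0.7,0,0,-0.8,0.4,-0.4,-1,0.7,0,0,-0.8,0.4,-0.4,-1,0.7,0,0,-0.8,0.4,-0.4,-1,0.7,0,0,-0.8,0.4,-0.4,-1,0.7,0,0,-0.8,0.4,-0.4,-1,0.2,0,0,-0.8,0.4,-0.4,-1,0,0,0,-0.8,0.4,-0.4,-1,0,0,0,-0.8,0.4]

```text
time: 8.55
tcp_pos: [0.4252, -0.2861, 0.2492]
eef_rot: [-2.566, -1.812, -0.0]
contact_force: [-0.2, -0.6, -0.2]
grip_width: 0.401
finger_force: 0.0
```

>>> drive_tool:
  deltas: [-0.2,-1,0,0,0,0,0.4,0,-0.8,0,0,0,0,0.4,0,0,0,0,0,0,0.4,0,0,0,0,0,0,0.4]

```text
time: 8.95
tcp_pos: [0.4198, -0.339, 0.2484]
eef_rot: [-2.564, -1.814, -0.0]
contact_force: [-1.2, -0.2, -0.4]
grip_width: 0.4
finger_force: 0.0
```

```bash
python3 - <<'E'
from h import *
import pickle
d=grab('wrist'); pickle.dump(d,open('w2.pkl','wb')); s=robot.sense(); print(s['time'],s['tcp_pos'],s['eef_rot'],s['grip_width'],d['o'])
im=d['img']
for g in blobs(im,(50,100,50),(85,255,255),20)[:4]:
    p=onz(d,g.reshape(-1,2),0.052); print('green',g.reshape(-1,2).mean(0),cv2.contourArea(g),p.mean(0),cv2.minAreaRect(p[:,:2].astype(np.float32)))
t=grab('top'); pickle.dump(t,open('t2.pkl','wb'))
c=cv2.resize(t['img'][110:260,160:360],(512,384),interpolation=cv2.INTER_CUBIC)
save(cv2.resize(np.hstack([im,c]),(800,300)),'w2.png')
E
```

```text
9.0 [ 0.41993279 -0.33851381  0.2484967 ] [-2.56305455e+00 -1.81506457e+00 -8.23742889e-05] 0.39992445943960425 [ 0.44851265 -0.25936716  0.39122244]
green [249.22105263  68.75789474] 478.5 [ 0.44835973 -0.25128127  0.052     ] ((0.4482714533805847, -0.25141483545303345), (0.03393051400780678, 0.013383974321186543), 65.36534118652344)
```

View pics/w2.png

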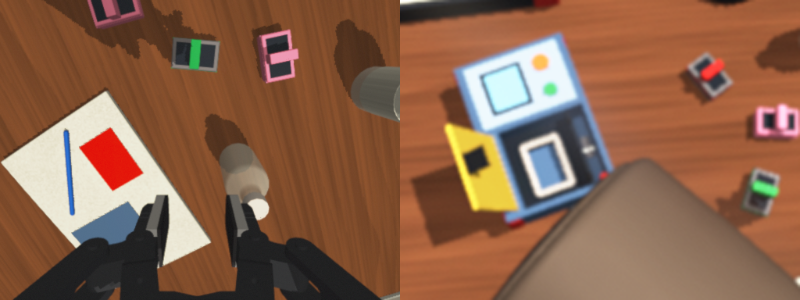

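>>> drive_tool:
  deltas: [0.32,0.97,0,0,0,-0.35,0.4,0.31,0.97,0,0,0,-0.35,0.4,0.31,0.96,-0.5,0,0,-0.34,0.4,0,0,-1,0,0,0,0.4,0,0,-1,0,0,0,0.4,0,0,-1,0,0,0,0.4,0,0,-1,0,0,0,0.4,0,0,-1,0,0,0,0.4,0,0,-1,0,0,0,0.4,0,0,-0.4,0,0,0,0.4,0,0,0,0,0,0,0.4,0,0,0,0,0,0,0.4]

```text
time: 10.25
tcp_pos: [0.4488, -0.2523, 0.0424]
eef_rot: [2.642, 1.698, 0.001]
contact_force: [-0.1, 0.2, -0.3]
grip_width: 0.4
finger_force: 0.0
```

```bash
python3 - <<'E'
from h import *
s=robot.sense(); print(s['tcp_pos'],s['eef_rot'],s['contact_force'])
d=grab('wrist'); save(d['img'],'w3.png')
E
```

```text
[ 0.44882142 -0.25227712  0.04237937] [2.64249823e+00 1.69754073e+00 5.32393395e-04] [-0.12936629  0.21139902 -0.26238325]
```

View pics/w3.png

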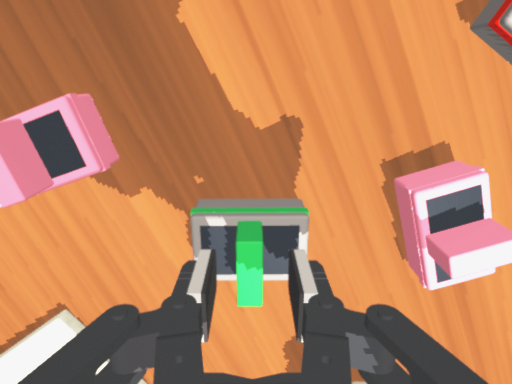

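>>> drive_tool:
  deltas: [0,0,-0.2,0,0,0,0.4,0,0,-0.13,0,0,0,0.4,0,0,0,0,0,0,0,0,0,0,0,0,0,0,0,0,0,0,0,0,0,0,0,0,0,0,0,0,0,0,0,0,0,0,0,0,0,0,0,0,0,0]
  squeeze: 50

```text
time: 11.1
tcp_pos: [0.4483, -0.2523, 0.0316]
eef_rot: [-2.644, -1.697, 0.0]
contact_force: [-1.2, 0.9, -0.8]
grip_width: 0.127
finger_force: 52.9
```

>>> drive_tool:
  deltas: [0,0,0.5,0,0,0,0,0,0,1,0,0,0,0,0,0,1,0,0,0,0,0.37,0.86,1,0,0,1,0,0.37,0.86,1,0,0,1,0,0.37,0.86,1,0,0,1,0,0.37,0.86,0.17,0,0,1,0,0.37,0.86,0,0,0,1,0,0.37,0.86,0,0,0,1,0,0.37,0.86,0,0,0,1,0,0.37,0.86,0,0,0,1,0,0,0,0,0,0,0.08,0]

```text
time: 12.3
tcp_pos: [0.5379, -0.0435, 0.2015]
eef_rot: [1.888, 2.511, 0.001]
contact_force: [0.0, 0.5, -2.5]
grip_width: 0.13
finger_force: 52.7
```

>>> drive_tool:
  deltas: [0,0,0,0,0,0,0,0,0,0,0,0,0,0,0,0,0,0,0,0,0]

```text
time: 12.6
tcp_pos: [0.5369, -0.0467, 0.2016]
eef_rot: [1.897, 2.504, -0.0]
contact_force: [-0.3, 0.2, -1.5]
grip_width: 0.128
finger_force: 52.7
```

```bash
python3 - <<'E'
from h import *
import pickle
d=grab('wrist'); pickle.dump(d,open('w4.pkl','wb')); save(d['img'],'w4.png'); s=robot.sense(); print(s['time'],s['tcp_pos'],s['eef_rot'],s['grip_width'],s['finger_force'],s['contact_force'],d['o'])
b=np.array([.510,.0505]); a=np.radians(15.7); Ru=np.array([[np.cos(a),-np.sin(a)],[np.sin(a),np.cos(a)]])
c=np.array([[-1,-1],[1,-1],[1,1],[-1,1]])
print(proj(d,np.c_[b+(c*[.037,.026])@Ru.T,[.038]*4]).round(1).tolist())
t=grab('top'); pickle.dump(t,open('t4.pkl','wb'))
E
```

```text
12.65 [ 0.53696572 -0.04672449  0.20169447] [1.89693662e+00 2.50414638e+00 5.40029281e-05] 0.12260786133323247 52.69803464412689 [-0.21771847 -0.24452149 -2.04232913] [0.51456769 0.03466171 0.34439135]
[[208.9, 88.8], [295.0, 88.7], [297.2, 22.8], [206.5, 22.9]]
```

View pics/w4.png

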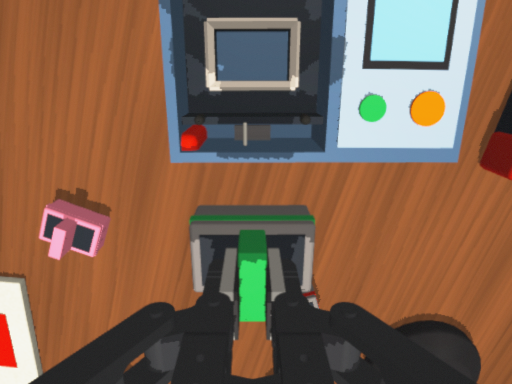

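```bash
python3 - <<'E'
from h import *
import pickle
d=pickle.load(open('w4.pkl','rb')); im=d['img']
a=cv2.resize(im[0:170,155:355],(800,680),interpolation=cv2.INTER_CUBIC)[:600]
save(a,'w4c.png')
hsv=cv2.cvtColor(im,cv2.COLOR_RGB2HSV)
print(hsv[54,198:225].tolist()); print(hsv[12:34,252].tolist()); print(hsv[80:94,252].tolist())
red=blobs(im[:, :330],(0,150,80),(8,255,255),20)
for g in red[:3]: print('red',g.reshape(-1,2).mean(0),cv2.boundingRect(g))
E
```

```text
[[103, 39, 46], [110, 32, 48], [107, 36, 49], [107, 48, 48], [101, 42, 49], [108, 26, 50], [0, 8, 67], [18, 35, 123], [15, 38, 147], [17, 38, 155], [17, 41, 176], [18, 42, 183], [16, 42, 186], [17, 40, 185], [16, 41, 185], [17, 40, 177], [17, 38, 140], [23, 17, 59], [107, 84, 61], [105, 88, 99], [105, 95, 113], [105, 95, 115], [105, 93, 115], [106, 96, 114], [105, 94, 114], [105, 93, 115], [106, 92, 116]]
[[115, 29, 52], [111, 34, 52], [107, 34, 53], [110, 30, 51], [114, 23, 56], [13, 23, 99], [16, 42, 182], [16, 42, 190], [17, 42, 183], [16, 40, 152], [17, 41, 143], [18, 40, 142], [17, 38, 142], [19, 38, 142], [17, 41, 143], [18, 40, 140], [18, 38, 113], [30, 16, 49], [103, 60, 38], [106, 83, 77], [105, 91, 106], [105, 95, 116]]
[[105, 32, 113], [16, 36, 170], [16, 42, 190], [16, 41, 191], [17, 43, 192], [16, 41, 192], [17, 42, 188], [16, 41, 157], [17, 37, 144], [17, 37, 139], [15, 23, 87], [113, 19, 53], [111, 38, 47], [115, 31, 49]]
red [  5.31967213 342.5       ] (0, 314, 17, 53)
red [192.65277778 137.76388889] (181, 125, 25, 25)
red [309.66666667 293.40740741] (303, 291, 14, 6)
```

View pics/w4c.png

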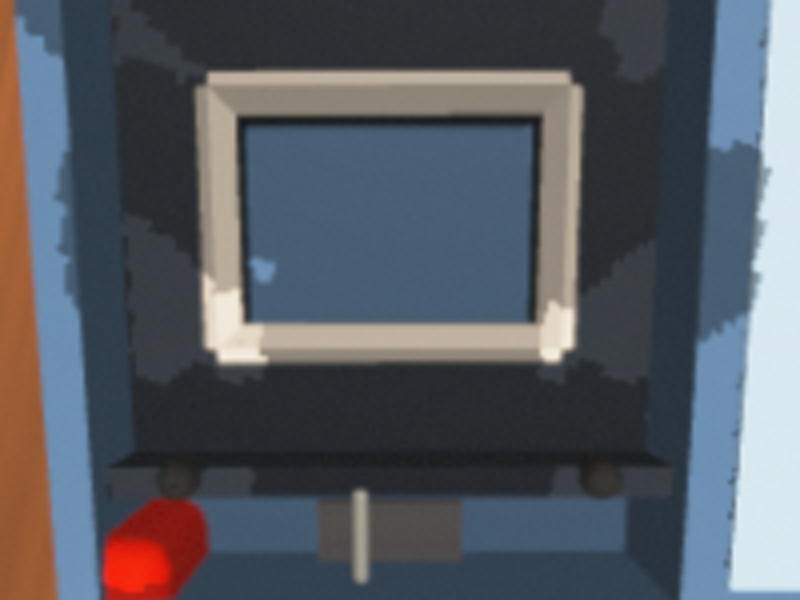

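```bash
python3 - <<'E'
from h import *
import pickle
d=pickle.load(open('w4.pkl','rb')); im=d['img']
hsv=cv2.cvtColor(im,cv2.COLOR_RGB2HSV)
m=cv2.inRange(hsv,np.array((8,10,85)),np.array((28,90,255))); m[100:]=0; m[:,:195]=0; m[:,310:]=0
cs,h=cv2.findContours(m,cv2.RETR_CCOMP,cv2.CHAIN_APPROX_NONE)
for c,hh in zip(cs,h[0]):
    if cv2.contourArea(c)<1000: continue
    for z in ((.038,.041) if hh[3]<0 else (.033,)):
        r=cv2.minAreaRect(onz(d,c.reshape(-1,2),z)[:,:2].astype(np.float32)); print('outer' if hh[3]<0 else 'inner',z,r)
a=np.radians(15.7); U=np.array([[np.cos(a),-np.sin(a)],[np.sin(a),np.cos(a)]])
for uv,z in (([190,141],.075),([201,130],.02),([200,119.5],.07),([305,119.5],.07)):
    print(uv,((onz(d,[uv],z)[0,:2]-[.51,.0505])@U*1000+[-50,2]).round(1))
# tab as held: rectangle at its top
g=max(blobs(im,(50,100,50),(85,255,255),20),key=cv2.contourArea); print(cv2.boundingRect(g))
E
```

```text
outer 0.038 ((0.5096828937530518, 0.051676005125045776), (0.08032644540071487, 0.058247629553079605), 15.675569534301758)
outer 0.041 ((0.5097306966781616, 0.05150941014289856), (0.0795399397611618, 0.05767730250954628), 15.675579071044922)
inner 0.033 ((0.5095984935760498, 0.05190723016858101), (0.06523864716291428, 0.04246125370264053), 15.63206672668457)
[190, 141] [-99.1 -62.6]
[201, 130] [-98.1 -62. ]
[200, 119.5] [-91.1 -46.4]
[305, 119.5] [ -8.  -46.5]
(237, 230, 31, 92)
```

>>> drive_tool:
  deltas: [-0.23,0.82,0,0,0,0,0,-0.23,0.81,0,0,0,0,0,-0.22,0.81,0,0,0,0,0,-0.22,0.81,-0.2,0,0,0,0,0,0,-0.6,0,0,0,0,0,0,-0.7,0,0,0,0,0,0,-0.7,0,0,0,0,0,0,-0.7,0,0,0,0,0,0,-0.6,0,0,0,0,0,0,-0.4,0,0,0,0,0,0,0,0,0,0,0,0,0,0,0,0,0,0]

```text
time: 13.9
tcp_pos: [0.5104, 0.0513, 0.085]
eef_rot: [1.895, 2.505, 0.0]
contact_force: [-0.4, 0.3, -2.0]
grip_width: 0.127
finger_force: 52.6
```

```bash
python3 - <<'E'
from h import *
s=robot.sense(); print(s['time'],s['tcp_pos'],s['eef_rot'],s['contact_force'],s['wrist_torque'])
d=grab('wrist'); e=grab('scene'); im=d['img']
save(np.hstack([cv2.resize(im,(400,300)),cv2.resize(e['img'][130:250,210:370],(400,300),interpolation=cv2.INTER_CUBIC)]),'w5.png')
E
```

```text
13.9 [0.51041339 0.05132801 0.08504302] [1.89526580e+00 2.50518101e+00 3.27664488e-04] [-0.38856905  0.2906904  -2.02968391] [-0.0229239  -0.02240609 -0.01238352]
```

View pics/w5.png

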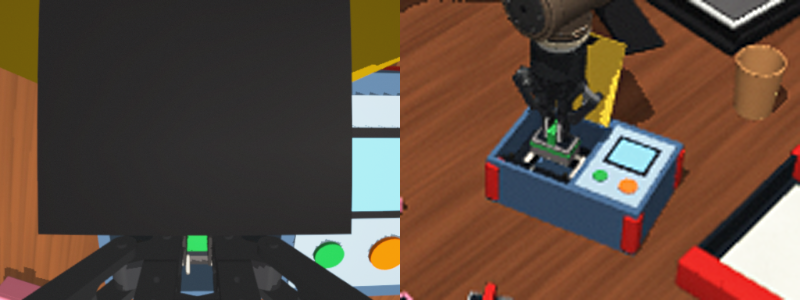

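>>> drive_tool:
  deltas: [0,0,-0.2,0,0,0,0,0,0,-0.2,0,0,0,0,0,0,-0.1,0,0,0,0,0,0,0,0,0,0,0]

```text
time: 14.4
tcp_pos: [0.5099, 0.0515, 0.0691]
eef_rot: [-1.894, -2.505, 0.001]
contact_force: [-0.5, 0.2, -1.4]
grip_width: 0.126
finger_force: 52.7
```

>>> drive_tool:
  deltas: [0,0,-0.1,0,0,0,0,0,0,-0.1,0,0,0,0,0,0,0,0,0,0,0,0,0,0,0,0,0,0]

```text
time: 14.8
tcp_pos: [0.5102, 0.0515, 0.0636]
eef_rot: [-1.895, -2.506, 0.0]
contact_force: [1.2, 1.0, -1.6]
grip_width: 0.126
finger_force: 52.7
```

>>> drive_tool:
  deltas: [0,0,-0.1,0,0,0,0,0,0,-0.1,0,0,0,0,0,0,-0.1,0,0,0,0,0,0,-0.1,0,0,0,0,0,0,0,0,0,0,0]

```text
time: 15.3
tcp_pos: [0.51, 0.0515, 0.0512]
eef_rot: [-1.895, -2.505, 0.001]
contact_force: [0.5, 0.4, -1.3]
grip_width: 0.128
finger_force: 52.7
```

>>> drive_tool:
  deltas: [0,0,-0.1,0,0,0,0,0,0,-0.08,0,0,0,0,0,0,0,0,0,0,0,0,0,0,0,0,0,0]

```text
time: 15.7
tcp_pos: [0.5102, 0.0515, 0.0462]
eef_rot: [-1.895, -2.506, -0.0]
contact_force: [0.2, 0.0, -0.4]
grip_width: 0.126
finger_force: 52.7
```

>>> drive_tool:
  deltas: [0,0,-0.07,0,0,0,0,0,0,-0.03,0,0,0,0,0,0,0,0,0,0,0,0,0,0,0,0,0,0]

```text
time: 16.1
tcp_pos: [0.5102, 0.0515, 0.0435]
eef_rot: [1.895, 2.506, 0.0]
contact_force: [-1.5, -0.8, 4.5]
grip_width: 0.129
finger_force: 53.6
```

>>> drive_tool:
  deltas: [0,0,-0.03,0,0,0,0,0,0,0,0,0,0,0,0,0,0,0,0,0,0]

```text
time: 16.4
tcp_pos: [0.5102, 0.0515, 0.0435]
eef_rot: [1.894, 2.505, 0.001]
contact_force: [-4.7, -0.9, 18.5]
grip_width: 0.126
finger_force: 55.6
```

>>> drive_tool:
  deltas: [0,0,0.03,0,0,0,0.35,0,0,0,0,0,0,0.35,0,0,0,0,0,0,0.35,0,0,0.2,0,0,0,0.35,0,0,0.5,0,0,0,0.35,0,0,1,0,0,0,0.35,0,0,1,0,0,0,0.35,0,0,1,0,0,0,0.35,0,0,1,0,0,0,0,0,0,1,0,0,0,0,0,0,0.9,0,0,0,0,0,0,0,0,0,0,0]

```text
time: 17.6
tcp_pos: [0.5112, 0.0515, 0.2447]
eef_rot: [1.892, 2.502, 0.005]
contact_force: [0.3, -1.1, -0.7]
grip_width: 0.004
finger_force: 0.0
```

>>> drive_tool:
  deltas: [-0.27,0.96,0,0,0,0,0,-0.27,0.96,0,0,0,0,0,-0.27,0.96,0,0,0,0,0,-0.27,0.97,0,0,0,0,0,-0.27,0.97,0,0,0,0,0,0,0,0,0,0,0,0,0,0,0,0,0,0,0]

```text
time: 18.3
tcp_pos: [0.4693, 0.1964, 0.2407]
eef_rot: [-1.893, -2.507, 0.001]
contact_force: [-1.4, -0.6, 0.6]
grip_width: 0.005
finger_force: 0.0
```

```bash
python3 - <<'E'
from h import *
import pickle
s=robot.sense(); print(s['time'],s['tcp_pos'],s['eef_rot'],s['contact_force'])
for n in ('scene','top'):
    d=grab(n); im=d['img']; pickle.dump(d,open(n+'6.pkl','wb'))
    for g in blobs(im,(50,100,50),(85,255,255),8)[:5]:
        p=onz(d,g.reshape(-1,2),0.064).mean(0); print(n,g.reshape(-1,2).mean(0).round(1),cv2.contourArea(g),p.round(4))
    print(proj(d,[[.5097,.0517,.064],[.5097,.0517,.046]]))
    y=blobs(im,(20,100,60),(35,255,255))[0]; print('yellow',cv2.boundingRect(y))
E
```

```text
18.3 [0.46927194 0.19636702 0.24073225] [-1.89270423e+00 -2.50694743e+00  1.22287592e-03] [-1.35335043 -0.58962221  0.588907  ]
scene [290.4   9.4] 465.5 [-0.512   1.3349  0.064 ]
scene [271.5 190.5] 47.0 [0.5205 0.0452 0.064 ]
scene [268.7   2.7] 16.0 [-0.6787  1.3147  0.064 ]
scene [289.7 199.8] 15.5 [0.5975 0.0551 0.064 ]
[[270.48158832 188.10754244]
 [270.33854046 191.79416621]]
yellow (266, 139, 35, 42)
top [232.5 190.1] 65.0 [0.5087 0.0521 0.064 ]
top [234.7 154.1] 18.5 [0.6124 0.039  0.064 ]
[[232.62367881 189.7764391 ]
 [232.9188648  191.07520725]]
yellow (183, 172, 35, 44)
```

>>> drive_tool:
  deltas: [0,0,-1,0,0,0,0,0,0,-1,0,0,0,0,0,0,0,0,0,0,0,0.216,-0.77,0,0,0,0,0,0.072,-0.257,0,0,0,0,0,0.072,-0.257,0,0,0,0,0,0.072,-0.257,0,0,0,0,0,0.072,-0.257,0,0,0,0,0,0.072,-0.257,0,0,0,0,0,0.072,-0.257,0,0,0,0,0]

```text
time: 19.4
tcp_pos: [0.4893, 0.1262, 0.1814]
eef_rot: [1.895, 2.506, 0.0]
contact_force: [-0.1, 2.3, 1.0]
grip_width: 0.003
finger_force: 0.8
```

```bash
python3 - <<'E'
from h import *
s=robot.sense(); print(s['time'],s['tcp_pos'],s['contact_force'],s['wrist_torque'])
# phase 2 waypoints: corner r=115, TCP=corner+11 along y, relative to hinge
h=np.array([.494,.1093]); Y=np.array([-.2698,.9629]); prev=s['tcp_pos']
for th in np.radians(np.r_[90:5:-6]):
    u=-.115*np.cos(th)+.003*np.sin(th)+.011; z=.077+.115*np.sin(th)+.003*np.cos(th)
    P=np.r_[h+u*Y,z]; print(round(np.degrees(th)),P.round(4),((P-prev)/.03).round(3).tolist()); prev=P
E
```

```text
19.4 [0.48926496 0.12624167 0.18136446] [-0.1370326   2.28395318  0.96987637] [0.20584563 0.00577651 0.04459371]
90 [0.4902 0.1228 0.192 ] [0.032, -0.115, 0.355]
84 [0.4935 0.1112 0.1917] [0.108, -0.386, -0.011]
78 [0.4967 0.0997 0.1901] [0.107, -0.383, -0.052]
72 [0.4999 0.0884 0.1873] [0.105, -0.376, -0.094]
66 [0.5029 0.0775 0.1833] [0.102, -0.364, -0.134]
60 [0.5058 0.067  0.1781] [0.098, -0.349, -0.173]
54 [0.5086 0.0571 0.1718] [0.092, -0.33, -0.21]
48 [0.5112 0.0479 0.1645] [0.086, -0.307, -0.244]
42 [0.5135 0.0395 0.1562] [0.079, -0.28, -0.276]
36 [0.5157 0.032  0.147 ] [0.07, -0.251, -0.305]
30 [0.5175 0.0254 0.1371] [0.061, -0.219, -0.331]
24 [0.519  0.0199 0.1265] [0.052, -0.184, -0.353]
18 [0.5203 0.0155 0.1154] [0.041, -0.148, -0.371]
12 [0.5212 0.0122 0.1038] [0.031, -0.11, -0.385]
6 [0.5218 0.0101 0.092 ] [0.02, -0.07, -0.395]
```

>>> drive_tool:
  deltas: [0.03,-0.115,0.3,0,0,0,0,0.108,-0.386,0,0,0,0,0,0.107,-0.383,-0.03,0,0,0,0,0.105,-0.376,-0.08,0,0,0,0,0.102,-0.364,-0.134,0,0,0,0,0.098,-0.349,-0.173,0,0,0,0,0.092,-0.33,-0.21,0,0,0,0]

```text
time: 20.1
tcp_pos: [0.5088, 0.0566, 0.1711]
eef_rot: [1.895, 2.505, 0.0]
contact_force: [1.2, 1.5, 2.5]
grip_width: 0.003
finger_force: 1.1
```

>>> drive_tool:
  deltas: [0.086,-0.307,-0.244,0,0,0,0,0.079,-0.28,-0.276,0,0,0,0,0.07,-0.251,-0.305,0,0,0,0,0.061,-0.219,-0.331,0,0,0,0,0.052,-0.184,-0.353,0,0,0,0]

```text
time: 20.6
tcp_pos: [0.5191, 0.0198, 0.1253]
eef_rot: [1.895, 2.506, 0.0]
contact_force: [0.3, 1.1, 2.6]
grip_width: 0.002
finger_force: 1.3
```

>>> drive_tool:
  deltas: [0.041,-0.148,-0.371,0,0,0,0,0.031,-0.11,-0.385,0,0,0,0,0.02,-0.07,-0.36,0,0,0,0,0.01,-0.03,-0.15,0,0,0,0,0,0,-0.08,0,0,0,0,0,0,0,0,0,0,0,0,0,0,0,0,0,0]

```text
time: 21.3
tcp_pos: [0.5218, 0.0098, 0.086]
eef_rot: [1.895, 2.506, 0.0]
contact_force: [0.6, -0.4, 2.5]
grip_width: -0.002
finger_force: 1.3
```

>>> drive_tool:
  deltas: [0,0,-0.08,0,0,0,0,0,0,-0.06,0,0,0,0,0,0,-0.05,0,0,0,0,0,0,0,0,0,0,0,0,0,0,0,0,0,0]

```text
time: 21.8
tcp_pos: [0.5218, 0.0097, 0.08]
eef_rot: [-1.895, -2.506, 0.0]
contact_force: [0.3, -2.3, 2.0]
grip_width: -0.002
finger_force: 1.1
```

>>> drive_tool:
  deltas: [0,0,-0.02,0,0,0,0,0,0,-0.02,0,0,0,0,0,0,0,0,0,0,0,0,0,0,0,0,0,0]

```text
time: 22.2
tcp_pos: [0.5219, 0.0097, 0.0791]
eef_rot: [1.895, 2.506, 0.0]
contact_force: [-0.5, -2.2, 6.9]
grip_width: 0.001
finger_force: 3.3
```

>>> drive_tool:
  deltas: [0,0,-0.015,0,0,0,0,0,0,-0.01,0,0,0,0,0,0,0,0,0,0,0,0,0,0,0,0,0,0]

```text
time: 22.6
tcp_pos: [0.5219, 0.0097, 0.0785]
eef_rot: [1.895, 2.506, 0.0]
contact_force: [-0.8, -2.5, 8.5]
grip_width: 0.001
finger_force: 4.2
```

>>> drive_tool:
  deltas: [0,0,-0.01,0,0,0,0,0,0,0,0,0,0,0,0,0,0,0,0,0,0]

```text
time: 22.9
tcp_pos: [0.5219, 0.0097, 0.0783]
eef_rot: [1.895, 2.505, 0.0]
contact_force: [-1.1, -2.0, 9.2]
grip_width: -0.004
finger_force: 4.6
```

>>> drive_tool:
  deltas: [0,0,-0.013,0,0,0,0,0,0,0,0,0,0,0,0,0,0,0,0,0,0]

```text
time: 23.2
tcp_pos: [0.5219, 0.0097, 0.078]
eef_rot: [1.895, 2.505, 0.0]
contact_force: [-1.6, -2.4, 11.5]
grip_width: 0.002
finger_force: 5.2
```

>>> drive_tool:
  deltas: [0,0,-0.008,0,0,0,0,0,0,0,0,0,0,0,0,0,0,0,0,0,0]

```text
time: 23.5
tcp_pos: [0.522, 0.0097, 0.0778]
eef_rot: [1.894, 2.505, 0.0]
contact_force: [-1.9, -2.2, 10.3]
grip_width: 0.001
finger_force: 5.5
```

Depth and force match the first switch; let go slowly and move off.

>>> drive_tool:
  deltas: [0,0,0.1,0,0,0,0,0,0,0.1,0,0,0,0,0,0,0.2,0,0,0,0,0,0,0.5,0,0,0,0,0,0,1,0,0,0,0,0,0,1,0,0,0,0,0,0,1,0,0,0,0,0,-0.5,1,0,0,0,0,0,-0.5,0,0,0,0,0,0,0,0,0,0,0,0,0,0,0,0,0,0,0]

```text
time: 24.6
tcp_pos: [0.5213, -0.0203, 0.2233]
eef_rot: [-1.895, -2.504, 0.001]
contact_force: [-0.0, -0.0, -0.0]
grip_width: 0.0
finger_force: 0.0
```

```bash
python3 - <<'E'
from h import *
import pickle
d=grab('wrist'); e=grab('scene'); s=robot.sense(); print(s['time'],s['tcp_pos'],s['contact_force'])
y=blobs(d['img'],(22,120,110),(35,255,255))[0]; print(cv2.minAreaRect(onz(d,y.reshape(-1,2),.082)[:,:2].astype(np.float32)))
save(np.hstack([cv2.resize(d['img'],(400,300)),cv2.resize(e['img'][130:280,170:370],(400,300),interpolation=cv2.INTER_CUBIC)]),'w7.png')
E
```

```text
24.7 [ 0.5214404  -0.01990769  0.22321814] [ 0.0984828  -0.5147221   0.80280472]
((0.5113108158111572, 0.04623240977525711), (0.11156585812568665, 0.12679651379585266), 15.654973030090332)
```

View pics/w7.png

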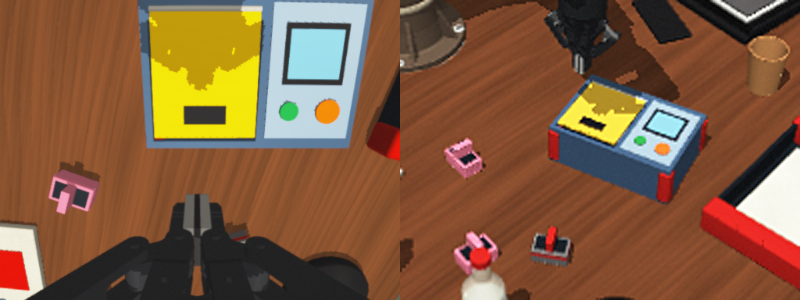

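The hatch is shut and latched: in the wrist view it lies flat at (205,75), and the scene view agrees at (600,110). The other things stand where they were.

```bash
python3 -c "
from station import robot
print(robot.job_done())"
```

```text
the job is handed in; nothing more can be done
None
```

The fresh battery pack is seated in the bay and the hatch is latched shut on its own. I handed the job in at about 25 s. Readings during the hatch presses peaked at about 11.5 N, and the spent pack and other objects were not touched.

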